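Seat a stop block in the drilling fixture and lock the toggle clamp

ROBOT

A 6-joint arm with a two-finger parallel gripper is mounted at the origin on a cart in front of the work surface, level with it; the furniture and walls round the work are solid. World frame = base frame: x ahead of the robot, y to its left, z up, the work surface at z = 0. Lengths are in m, angles in rad, forces in N, time in s.
With the tool pointing down it reaches from about 0.325 to 0.9 m from the base axis. Payload 3.5 kg.
Tool frame: the origin (TCP) lies midway between the tips of the shut fingers; the grasp point (between the pads) lies 19 mm behind it (grip_depth is the distance from the TCP to the grasp point, in m); z points along the fingers, y is the line along which they close (so a half turn about z gives the same grasp; the last joint's range is limited). The gripper opens to 85 mm and grips with 20 to 120 N. Pads are 22 mm wide; open, the fingers measure 114 mm over their backs; the gripper's body (76 mm by 85 mm) begins 54 mm behind the grasp point. The pads swing forward as they close: fully open they stand 13 mm farther back than shut.
Start: joints at [-1.377, 0.276, -0.026, 1.268, 0, 1.467], TCP at [0.183, -0.598, 0.193] pointing down, gripper open.
Joint ranges: [-3.12, 3.12], [-0.85, 1.88], [-1.08, 1.24], [-1.95, 2.15], [-1.57, 1.53], [-3.14, 3.14]. Speed limits (rad/s): [2.57, 2.57, 3.14, 3.14, 3.14, 3.14].

INTERFACE

Orientations are given as a unit quaternion [w, x, y, z].
In Python, from station import get_obs, camera, finish_job, grip_depth gives the robot as it stands. The module is installed in compiled form; this text tells all that it offers.
- The arm moves only by the tool apply_moves, never from a script. Its arguments are lists of equal length, an entry for each row: "offset": the shift along the tool's x, y, z in units of 40 mm (1.0 is 40 mm), a list of three; "turn": the turn about the tool's z in units of 6 degrees (1.0 is 6 degrees). A call has 1 to 12 rows; each row shifts and turns the commanded pose from where the row before left it, along the tool's axes as they then stand; what a row does not reach is not made up. A row lasts 1/10 s, in which the tool goes at most 50 mm and 8.59 degrees, less where a joint would pass 70% of its speed; a pose out of reach is approached as far as the arm can. A call is refused whole if a number of a shift passes 1 or a number of a turn 1, either way. A call with a gripper value outside its range is refused whole. "hand" is the opening, from 0 (shut) to 1 (fully open), set as the call begins (left out, the last holds). The fingers move at their own pace and stop on an object; the grip force is fixed at half the most. Time passes only in rows, so rows that do not move let the fingers close. It gives the time, the measured TCP pose, the force, the opening and the grip force at its end, in the units of the state.
- get_obs(): the state, without advancing time (a new reading comes with each control period).
- camera(name): name is "scene" or "top"; returns a dict with "frame" (480x640x3 uint8, red, green, blue), "fx", "fy", "cx", "cy" (pixels), "extrinsics" (4x4, takes a point from world to camera coordinates). Camera axes: x right, y down, z forward; pixel columns grow to the right and rows downward; lengths in m; the calibration is good to about 2 mm. A picture is of the moment at which its call begins. There is no depth.
- finish_job(): hands the job in; it is judged then, once.
The state is a dict: "clock": time; "q": joint angles; "joint_vel": joint speeds; "effort": joint torques, N m; "position": TCP position; "orientation": TCP orientation; "force": force on the tool from outside, world axes, zero at the start; "wrist_torque": the same for the moment, N m; "opening": opening from 0.0 (shut) to 1.0 (fully open); "grip_force": force on a finger pad.
Only numpy, scipy, OpenCV 4.12 (cv2) and the standard library are available. Lean on these libraries where they do the work, as an engineer would, in place of code of your own. Each camera call takes 0.05 s, during which the arm holds its last target. There are 200 camera calls.

TASK

Get the drilled wooden block ready for its next hole: push it along the fixture's board until it sits square in the corner, touching both the long aluminium fence and the short end stop. Then push the red lever of the toggle clamp over its dead point until it snaps into lock and the rubber foot holds the block down in that corner. Only push: the block stays flat on the board, and the other things on the bench stay where they are.

Things in the scene. Friction and masses are not known exactly. Their poses are not given: they have to be found in the camera images.
- fixture: Drilling fixture, fixed to the bench: plywood board 180 (x) x 220 (y) mm, its top 19 mm above the bench, with an aluminium fence and end stop and, behind the fence, a steel toggle clamp with a red lever. Origin: under the board's centre at bench height; axes along the board's edges, z up; at yaw 0 x points away from the robot, y to its left.
- corner (a point): Inside corner where the two locating faces would meet, on the board's top: fixture frame (+65, -10, +19) mm, axes as the fixture's. The fence lies along x (110 mm long, x -55 to +55, 12 mm high above the board), its face at y = -10 looks to -y. The end stop (52 mm long, y -72 to -20, 14 mm high above the board) has its face at x = +65, which looks to -x.
- block: Drilled wooden stop block, 74 x 56 x 19 mm, about 60 g, loose, flat on the board, top 38 mm above the bench. Origin: centre of its 56 x 19 mm end face nearest the robot; z runs along its 74 mm length toward the end stop, y along its width, x down. It starts 10 to 40 mm clear of both locating faces, turned up to 0.14 rad.
- block_center (a point): Centre of the wooden block (37 mm along its z from its origin), axes as block. Seated in the corner it is at (+28, -38, +28.5) mm in the fixture frame.
- clamp_foot: Rubber foot of the clamp, 16 mm across, on a sprung spindle at the end of the bar. Locked, it presses on the block's top at (+46, -38) mm in the fixture frame with about 20 N. Its origin lies on the bar's pivot and turns with the bar.
- lever_end (a point): Centre of the round end of the red lever grip (19 mm thick, ends 10 mm beyond this point). Fixture frame: (+46, +56, +182) mm open, grip about upright; (+46, +117, +169) and (+46, +136, +146) on the way; (+46, +149, +101) where the foot meets the block; (+46, +151, +57) locked, grip about level. It swings away from the block and down.
- lever_root (a point): Other end of the red grip, 67 mm from lever_end: fixture frame (+46, +55, +115) mm open, (+46, +84, +62) mm locked.
- clamp_lever (a joint): Angle between lever and bar, rad: 0 fully open, grows as the lever is pushed over. The foot meets the block at about 2.78; dead point at about 3.09; past it the lever snaps by itself to its stop at about 3.2 and stays. Let go before the dead point, it springs back. Free travel takes under 1 N at the grip's end, the way to the dead point up to about 5 N.
- caliper: Steel vernier caliper lying on the right, 215 x 68 x 10 mm, origin under its centre; a bystander.
- brass_dish: Shallow round brass dish with small clips, 126 x 109 x 26 mm, to the right of the fixture; a bystander.
- pen_blue: Blue ballpoint pen, 139 mm long, 10 mm thick, to the left of the fixture; a bystander.
- mug: White mug with a handle, 127 x 92 x 95 mm, to the right of the fixture near the bench's front edge; a bystander.
- clamp_pivot (a point): Pivot of the clamp's bar: fixture frame (+46, +30, +51) mm, axes as the fixture's. The clamp works in the plane x = +46 mm; its bracket covers x +24 to +68, y +20 to +90 mm. Open, the bar stands upright at y about +33 mm, up to 129 mm above the bench, and its foot points to -y, to y about +15 mm, 118 mm above the bench.
- tread_gauge: Small yellow depth gauge, 91 x 34 x 9 mm, to the left of the fixture; a bystander.
Mind the look-alikes: they are no part of the job. Several things have the shape of the block; the one meant has the colours described above.

How it is judged:
On the way, in this order (a step that is already met when the one before it is completed fails the run):
1. the block sits in the corner, against the fence and the end stop, while the clamp is still open (x of block_center in the frame of fixture above 0.0255 m and y of block_center in the frame of fixture above -0.0405 m and angle between the x axis of fixture and the z axis of block, either way round below 0.04 rad and value of joint clamp_lever below 2.2 rad), for 0.2 s.
2. the lever is past its dead point and locked, with the rubber foot pressing on the block (value of joint clamp_lever above 3.12 rad and contact force between clamp_foot and block above 4 N), for 0.2 s.
At the end, for the whole second after the job is handed in: The lever is locked past its dead point (joint above 3.12 rad) and the rubber foot presses on the block with more than 4 N; the block lies flat on the board, within 2.5 mm of both the fence and the end stop, square to them within 0.04 rad, and at rest (all of step 2 and x of block_center in the frame of fixture above 0.0255 m and y of block_center in the frame of fixture above -0.0405 m and z of block_center in the frame of fixture below 0.032 m and angle between the x axis of fixture and the z axis of block, either way round below 0.04 rad and linear speed of block below 0.02 m/s); the robot touches nothing.
It fails at once if the block is lifted or tipped off the board (its centre more than 7 mm above its resting height) (z of block_center in the frame of fixture above 0.036 m).
It fails at once if a bystander is moved by more than 20 mm (distance of any of caliper, brass_dish, pen_blue, mug, tread_gauge from where it was at the start of the episode above 0.02 m).
It also fails if it takes over 53 s, if anything falls off the work surface, if the arm or the gripper's body presses on something with over 40 N, if the wrist force passes 120 N, or if a joint passes its speed limit or range.

## Working session

There is one attempt and no reset: what is moved stays moved. The work goes in short steps, Python scripts to look and compute and a tool call to move; the robot and the scene stay as the last step left them, time stands still between calls to the robot, and variables do not carry over. Pictures are saved under pics/ and viewed, at most 10 in all, crops included, and the job is handed in when it is done.

Besides the shell and the picture viewer there is one more tool, called as name(argument=value, ...) on one line, values as JSON. apply_moves: Moves the arm, as the interface text tells. Its arguments: {"type":"object","properties":{"offset":{"type":"array","items":{"type":"array","items":{"type":"number"}}},"turn":{"type":"array","items":{"type":"number"}},"hand":{"type":"number"}},"required":["offset","turn"]}

```bash
mkdir -p pics; cat > h.py <<'E'
import numpy as np,cv2
from station import get_obs,camera
def snap(n,out):
    c=camera(n); cv2.imwrite(out,c["frame"][:,:,::-1]); 
    np.savez(out+".npz",K=np.array([c["fx"],c["fy"],c["cx"],c["cy"]]),E=c["extrinsics"]); return c
def load(o):
    z=np.load(o+".npz"); return z["K"],z["E"]
def proj(o,P):
    K,E=load(o); p=(E@np.c_[np.atleast_2d(P),np.ones(len(np.atleast_2d(P)))].T)[:3].T
    return p[:,:2]/p[:,2:]*K[:2]+K[2:]
def onz(o,uv,z):
    K,E=load(o); R,t=E[:3,:3],E[:3,3]; C=-R.T@t
    uv=np.atleast_2d(uv).astype(float); d=np.c_[(uv-K[2:])/K[:2],np.ones(len(uv))]@R
    s=(np.broadcast_to(z,len(uv))-C[2])/d[:,2]; return C+s[:,None]*d
def tri(o1,u1,o2,u2):
    Ps=[]
    for o in(o1,o2):
        K,E=load(o); Ps.append(np.array([[K[0],0,K[2]],[0,K[1],K[3]],[0,0,1]])@E[:3])
    X=cv2.triangulatePoints(*Ps,np.array(u1,float).reshape(-1,2).T,np.array(u2,float).reshape(-1,2).T); return (X[:3]/X[3]).T
E
python3 - <<'E'
from h import *
for n in("scene","top"):
    snap(n,f"pics/{n}0.png"); K,E=load(f"pics/{n}0.png"); print(n,K,(-E[:3,:3].T@E[:3,3]).round(3),E[2,:3].round(2))
o=get_obs();print(o["clock"],o["position"],o["orientation"])
E
```

```text
scene [506.31816808 506.31816808 319.85858418 238.37117302] [-0.258  0.685  0.63 ] [ 0.62 -0.66 -0.42]
top [469.01088862 469.01088862 317.42972584 235.30890564] [ 0.334 -0.052  1.312] [ 0.1   0.01 -0.99]
0.1 [ 0.1826391  -0.59689398  0.1914235 ] [-1.04188956e-03  9.89007204e-01  1.47863666e-01 -2.86476156e-05]
```

View pics/scene0.png

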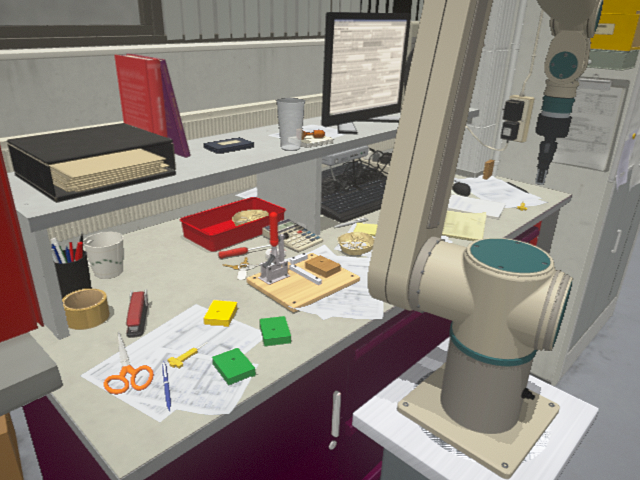

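View pics/top0.png

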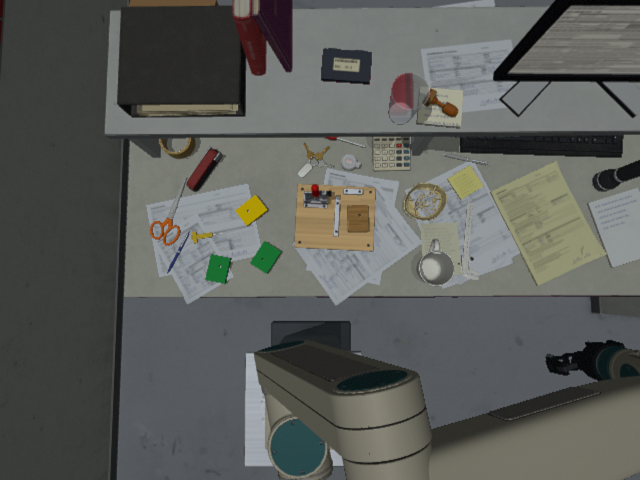

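The scene shows the fixture at about (300,275) in "scene" and (335,217) in "top". Candidates for the block:
- brown drilled block: top (358,218)
- green blocks: top (218,268) and (265,257)
- yellow block: top (252,210)

The brown wooden one on the board is the one described, so I'll check it in close crops.

```bash
python3 - <<'E'
from h import *
a=cv2.imread("pics/top0.png")[175:260,285:385]; cv2.imwrite("pics/tc.png",cv2.resize(a,None,fx=7,fy=7,interpolation=cv2.INTER_CUBIC))
a=cv2.imread("pics/scene0.png")[205:315,240:370]; cv2.imwrite("pics/sc.png",cv2.resize(a,None,fx=5,fy=5,interpolation=cv2.INTER_CUBIC))
E
```

```text
(no output)
```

View pics/tc.png

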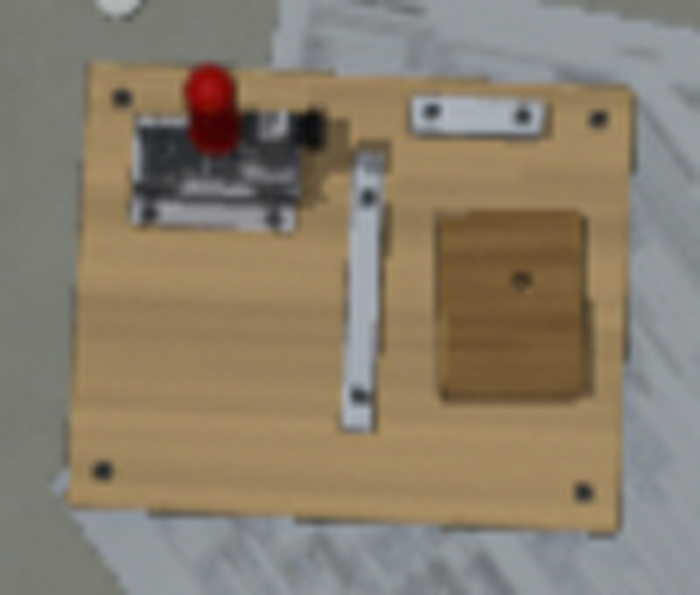

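View pics/sc.png

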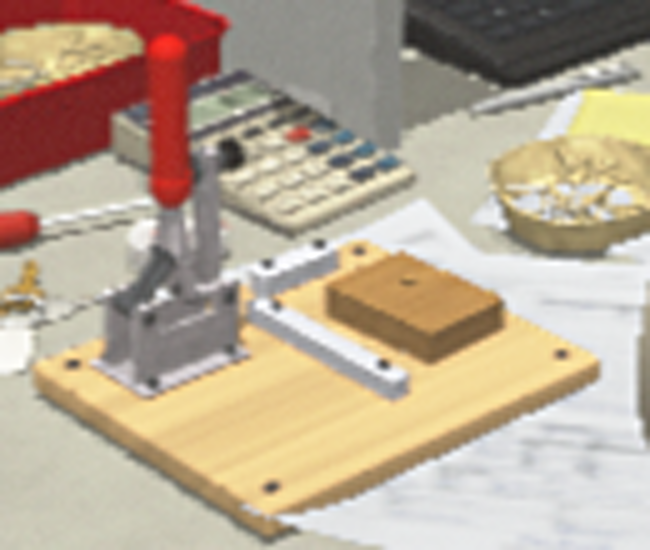

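```bash
cat > fit.py <<'E'
from h import *
T,S="pics/top0.png","pics/scene0.png"
ft=lambda a:(np.array(a,float)+.5)/7-.5+[285,175]
fs=lambda a:(np.array(a,float)+.5)/5-.5+[240,205]
tb=ft([[92,62],[635,88],[618,532],[68,508]]); B=onz(T,tb,.019)
# order: far-left, far-right, near-right, near-left in fixture
F=np.array([[90,110],[90,-110],[-90,-110],[-90,110]])/1e3
def rigid(F,B):
    c=B[:,:2].mean(0); f=F.mean(0); U,_,V=np.linalg.svd((F-f).T@(B[:,:2]-c)); R=(U@V).T
    return R,c-R@f
R,t=rigid(F,B); print("board sides",np.linalg.norm(np.diff(B,axis=0),axis=1)); print("fix",t,"yaw",np.arctan2(R[1,0],R[0,0]),"res",(B[:,:2]-F@R.T-t).round(4).tolist())
kt=ft([[437,212],[583,210],[588,397],[441,399]]); ks=fs([[328,287],[403,252],[503,303],[433,333]])
ks=ks[[1,2,3,0]]
k1=onz(T,kt,.038)
print("block top:",((k1[:,:2]-t)@R*1e3).round(1).tolist(),"sides",np.linalg.norm(np.diff(k1,axis=0),axis=1).round(4))
k2=onz(S,ks,.038); print("block scene",((k2[:,:2]-t)@R*1e3).round(1).tolist())
print("tri",tri(T,kt,S,ks).round(4).tolist())
print("board tri",tri(T,tb[[3,2]],S,fs([[38,375],[270,522]])[[1,0]] if 0 else fs([[270,522],[600,362]])[[0,1]]).round(4).tolist())
L=tri(T,ft([210,90]),S,fs([167,50]))[0]; print("lever",L,((L[:2]-t)@R*1e3).round(1))
E
python3 fit.py
```

```text
board sides [0.21745092 0.1780592  0.21713107]
fix [ 0.5199867  -0.09281991] yaw -0.052876601309342235 res [[-0.0005, -0.0014], [-0.0008, 0.0012], [0.0011, 0.0015], [0.0002, -0.0013]]
block top: [[32.0, -31.0], [35.5, -88.2], [-38.2, -92.8], [-41.7, -35.6]] sides [0.0573 0.0738 0.0573]
block scene [[29.7, -84.5], [-44.2, -83.8], [-44.1, -35.1], [25.6, -28.4]]
tri [[0.5309, -0.1375, 0.0601], [0.5322, -0.205, 0.0071], [0.4949, -0.1736, 0.0108], [0.4945, -0.1062, 0.0609]]
board tri [[0.4364, 0.0206, 0.0117], [0.4257, -0.1971, 0.0139]]
lever [ 0.56914826 -0.03855561  0.18290968] [46.2 56.8]
```

Top crop: the brown drilled block has corners at about (437,212) and (588,397), and the red lever end is at (210,90). The scene crop agrees, and this is the right block. The lever measures (46,57,183) mm in the fixture frame, which matches the text. The scene corners were listed in the right order originally; my reorder was wrong, so I'll redo the triangulation. I'll also turn the tool so its x lies along fixture +y, which keeps joint 6 mid-range.

```bash
sed -i 's/^ks=ks.*$//' fit.py; python3 fit.py | grep -E "^(tri|block)"; cat > st.py <<'E'
import sys; from h import *
t=np.array([.5200,-.0928]); y=-.0529; R=np.array([[np.cos(y),-np.sin(y)],[np.sin(y),np.cos(y)]])
def st(target=None):
    from scipy.spatial.transform import Rotation as Ro
    o=get_obs(); p=o["position"]; f=np.r_[R.T@(np.array(p[:2])-t),p[2]]*1e3
    w=o["orientation"]; M=Ro.from_quat(np.r_[w[1:],w[0]]).as_matrix()
    print("t",round(o["clock"],1),"fix",f.round(1),"yaw_f",round(np.arctan2(M[1,0],M[0,0])-y,4),"F",np.round(o["force"],1),"q",np.round(o["q"],2),"op",o["opening"])
    if target is not None:
        d=(np.array(target)-f)/1e3; w=np.r_[R@d[:2],d[2]]; print("offset units",(M.T@w/.04).round(2))
if __name__=="__main__": st([float(a) for a in sys.argv[1:]] or None)
E
python3 -c "
from h import *
print(tri('pics/top0.png',[[107,134]],'pics/scene0.png',[[32,213]]))"
```

```text
block top: [[32.0, -31.0], [35.5, -88.2], [-38.2, -92.8], [-41.7, -35.6]] sides [0.0573 0.0738 0.0573]
block scene [[25.6, -28.4], [29.7, -84.5], [-44.2, -83.8], [-44.1, -35.1]]
tri [[0.5498, -0.1266, 0.0345], [0.5508, -0.1836, 0.0344], [0.4783, -0.1835, 0.0319], [0.476, -0.1267, 0.0369]]
[[0.67460248 0.43018888 0.28298675]]
```

apply_moves(hand=0, offset=[[0,0,0],[0,0,0],[0,0,0],[0,0,0],[0,0,0],[0,0,0],[0,0,0],[0,0,0],[0,0,0],[0,0,0],[0,0,0],[0,0,0]], turn=[-0.97,-0.97,-0.97,-0.97,-0.97,-0.97,-0.97,-0.97,-0.97,-0.97,-0.97,-0.97])

```text
clock: 1.3
position: [0.1827, -0.5971, 0.1918]
orientation: [-0.001, 0.725, 0.689, 0.0]
force: [0.7, -0.9, 0.2]
opening: 0.005
grip_force: 0.0
```

```bash
python3 st.py -2 -130 150
```

```text
t 1.3 fix [-310.2 -521.5  191.8] yaw_f 1.5728 F [ 0.7 -0.9  0.2] q [-1.38  0.28 -0.03  1.27 -0.    0.24] op 0.005478162547758807
offset units [9.77 7.73 1.06]
```

Block corner heights come out at 32–37 mm against 38 expected, and the shelf edge at x 0.675, z 0.283 is clear of the work. Moving to the push start.

apply_moves(offset=[[0.81,0.64,0.09],[0.81,0.64,0.09],[0.81,0.64,0.09],[0.81,0.64,0.09],[0.81,0.64,0.09],[0.81,0.64,0.09],[0.81,0.64,0.09],[0.81,0.64,0.09],[0.81,0.64,0.09],[0.81,0.64,0.09],[0.81,0.64,0.09],[0.81,0.64,0.09]], turn=[0,0,0,0,0,0,0,0,0,0,0,0])

```text
clock: 2.5
position: [0.5114, -0.2247, 0.1487]
orientation: [-0.0, 0.726, 0.687, -0.0]
force: [0.3, 0.6, 0.5]
opening: 0.001
grip_force: 0.0
```

```bash
python3 st.py -2 -130 25
```

```text
t 2.5 fix [  -1.6 -132.2  148.7] yaw_f 1.5687 F [0.3 0.6 0.5] q [-0.53  0.19 -0.23  1.15 -0.    1.1 ] op 0.000932241355333777
offset units [ 0.05 -0.01  3.09]
```

apply_moves(offset=[[0,0,0.77],[0,0,0.77],[0,0,0.77],[0,0,0.77],[0,0,0],[0.2,0,0],[0.2,0,0],[0.2,0,0],[0.2,0,0],[0.2,0,0],[0.2,0,0],[0,0,0]], turn=[0,0,0,0,0,0,0,0,0,0,0,0])

```text
clock: 3.7
position: [0.5134, -0.1772, 0.0262]
orientation: [-0.0, 0.726, 0.688, 0.0]
force: [0.8, 0.0, -0.3]
opening: 0.001
grip_force: 0.0
```

```bash
python3 st.py -2 -77 25
```

```text
t 3.7 fix [ -2.1 -84.6  26.2] yaw_f 1.5701 F [ 0.8  0.  -0.3] q [-0.45  0.28 -0.41  0.89  0.    1.17] op 0.0010620454334202948
offset units [0.19 0.   0.03]
```

apply_moves(offset=[[0.05,0,0],[0.05,0,0],[0.05,0,0],[0.04,0,0],[0,0,0]], turn=[0,0,0,0,0])

```text
clock: 4.2
position: [0.5139, -0.1708, 0.026]
orientation: [-0.0, 0.726, 0.687, -0.0]
force: [0.9, 1.1, -1.0]
opening: 0.002
grip_force: 0.0
```

```bash
python3 - <<'E'
from h import *
c=snap("top","pics/top1.png"); a=c["frame"][175:260,285:385,::-1]; cv2.imwrite("pics/tc1.png",cv2.resize(a,None,fx=7,fy=7,interpolation=cv2.INTER_CUBIC))
E
python3 st.py -2 -77 25
```

```text
t 4.2 fix [ -1.9 -78.3  26.1] yaw_f 1.5686 F [ 0.5  0.2 -0. ] q [-0.44  0.28 -0.41  0.89 -0.    1.19] op -0.0004970523964278084
offset units [ 0.03 -0.    0.03]
```

View pics/tc1.png

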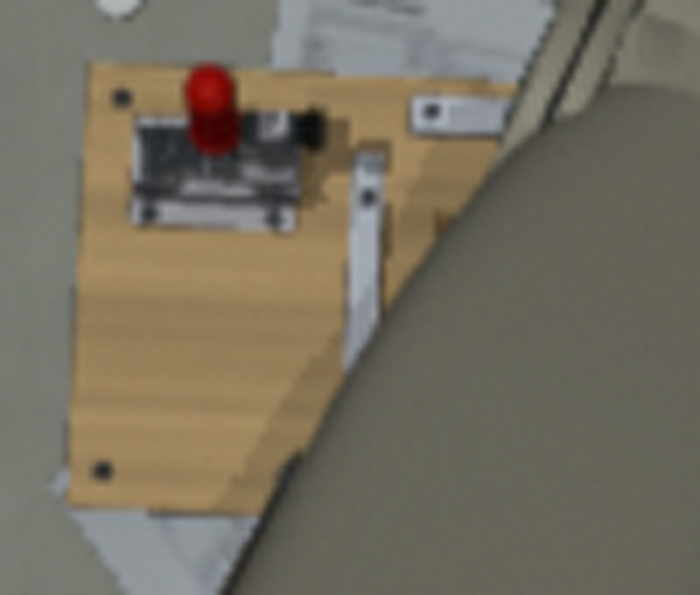

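The arm hides the block in the top view, so I'll check the scene view.

```bash
python3 - <<'E'
from h import *
c=snap("scene","pics/s2.png"); a=c["frame"][205:315,240:370,::-1]; cv2.imwrite("pics/sc2.png",cv2.resize(a,None,fx=5,fy=5,interpolation=cv2.INTER_CUBIC))
E
```

```text
(no output)
```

View pics/sc2.png

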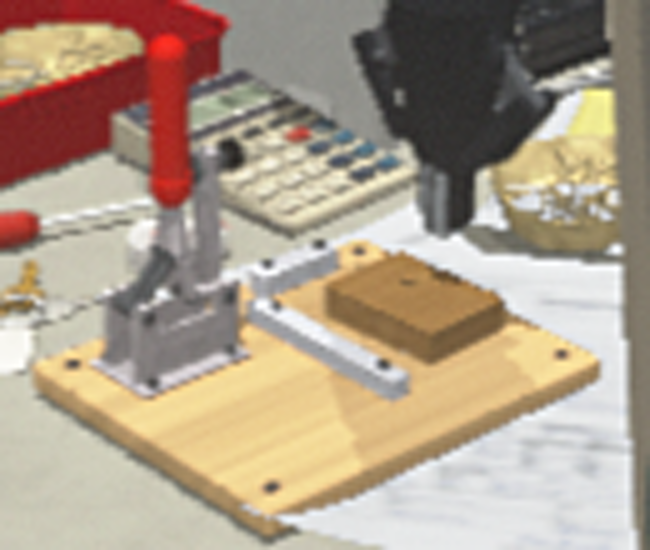

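The block hasn't moved, and the fingertip shows at crop (445,235). I'll compare that with where the reported TCP should project.

```bash
python3 - <<'E'
from h import *
p=np.array(get_obs()["position"]);S="pics/s2.png"
P=np.array([p+[0,0,h] for h in (0,.02,.04,.06)]); print(p,(( proj(S,P)-[240,205]+.5)*5).round().tolist())
tip=(np.array([445,235])+.5)/5-.5+[240,205]
for z in(.02,.03,.04,.05,.06,.08): print(z,onz(S,tip,z)[0].round(3))
d=cv2.absdiff(cv2.imread("pics/scene0.png"),cv2.imread(S)).max(2)[205:315,240:370]
ys,xs=np.where(d>60); 
m=np.zeros_like(d);m[d>60]=255; print(get_obs()["clock"])
q=get_obs()["q"]; print(np.round(q,3))
E
```

```text
[ 0.51396774 -0.17093441  0.02607744] [[436.0, 298.0], [438.0, 263.0], [439.0, 228.0], [440.0, 192.0]]
0.02 [ 0.568 -0.237  0.02 ]
0.03 [ 0.555 -0.221  0.03 ]
0.04 [ 0.541 -0.206  0.04 ]
0.05 [ 0.528 -0.191  0.05 ]
0.06 [ 0.514 -0.176  0.06 ]
0.08 [ 0.487 -0.146  0.08 ]
4.3
[-0.44   0.276 -0.41   0.886 -0.     1.186]
```

```bash
python3 - <<'E'
from h import *
P=[[.1827,-.597,.1915],[.1827,-.597,.2045],[.1827,-.597,.235],[.1827,-.597,.30]]
print(proj("pics/scene0.png",P).round(1).tolist(),proj("pics/top0.png",P).round(1).tolist())
a=cv2.imread("pics/scene0.png")[90:200,500:620]; b=cv2.imread("pics/top0.png")[330:400,530:640]
f=lambda x:cv2.resize(x,(400,int(x.shape[0]*400/x.shape[1])),interpolation=cv2.INTER_CUBIC)
a,b=f(a),f(b); h=max(len(a),len(b)); pad=lambda x:cv2.copyMakeBorder(x,0,h-len(x),0,0,0)
cv2.imwrite("pics/g0.png",np.hstack([pad(a),pad(b)]))
E
```

```text
[[535.1, 198.0], [536.1, 193.2], [538.6, 181.9], [544.0, 157.0]] [[554.5, 348.2], [557.3, 349.0], [564.1, 350.9], [580.1, 355.2]]
```

View pics/g0.png

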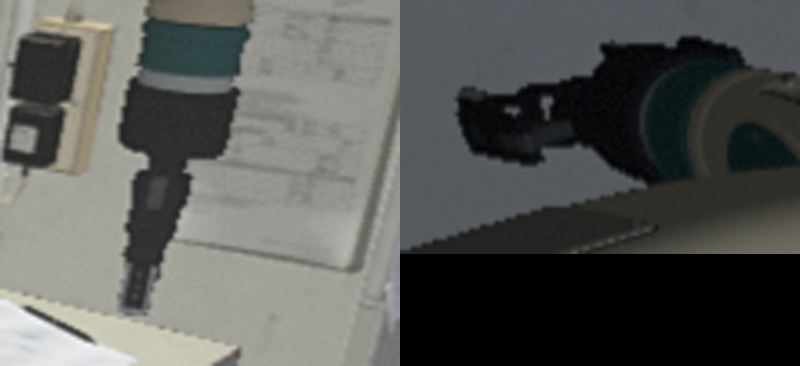

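```bash
python3 - <<'E'
from h import *
for u in((556,362),(562,366),(551,364)):
  print(tri("pics/top0.png",[u],"pics/scene0.png",[(540,183.5)]).round(4))
print(tri("pics/top1.png",[(0,0)],"pics/s2.png",[(0,0)])*0)
E
python3 st.py
```

```text
[[ 0.1649 -0.5717  0.2418]]
[[ 0.1626 -0.5819  0.2414]]
[[ 0.1609 -0.5587  0.2457]]
[[0. 0. 0.]]
t 4.3 fix [ -1.9 -78.3  26.1] yaw_f 1.5685 F [-0.4 -0.5 -1. ] q [-0.44  0.28 -0.41  0.89 -0.    1.19] op 0.0017595403416305313
```

The block is untouched and there is no contact force. Both views put the fingertip about 30 mm higher than the reported TCP, so reported z is off. I'll touch the bare board in front of the block to calibrate it.

apply_moves(offset=[[0,0,-0.7],[0,0,-0.3],[0.4,-0.6,0],[0,-0.6,0],[0,-0.6,0],[0,0,0.5],[0,0,0.5],[0,0,0.4],[0,0,0.2],[0,0,0]], turn=[0,0,0,0,0,0,0,0,0,0])

```text
clock: 5.3
position: [0.4421, -0.1506, 0.0013]
orientation: [-0.001, 0.726, 0.687, -0.0]
force: [-0.2, -0.3, -0.3]
opening: -0.003
grip_force: 0.0
```

```bash
python3 st.py; python3 - <<'E'
from h import *
c=snap("scene","pics/s3.png"); a=c["frame"][205:315,240:370,::-1]; a=cv2.resize(a,None,fx=5,fy=5,interpolation=cv2.INTER_CUBIC)
t=snap("top","pics/top3.png")["frame"][175:260,285:345,::-1]; t=cv2.resize(t,(150,212))
p=get_obs()["position"];print(((proj("pics/s3.png",[np.array(p)+[0,0,h] for h in(0,.02,.04)])-[240,205]+.5)*5-.5).round().tolist())
cv2.imwrite("pics/sc3.png",np.hstack([a,cv2.copyMakeBorder(t,0,len(a)-len(t),0,0,0)]))
E
```

```text
t 5.3 fix [-74.7 -61.8   1.3] yaw_f 1.5685 F [-0.2 -0.3 -0.3] q [-0.47  0.19 -0.59  0.79 -0.    1.16] op -0.0026354147704105223
[[511.0, 401.0], [513.0, 365.0], [515.0, 329.0]]
```

View pics/sc3.png

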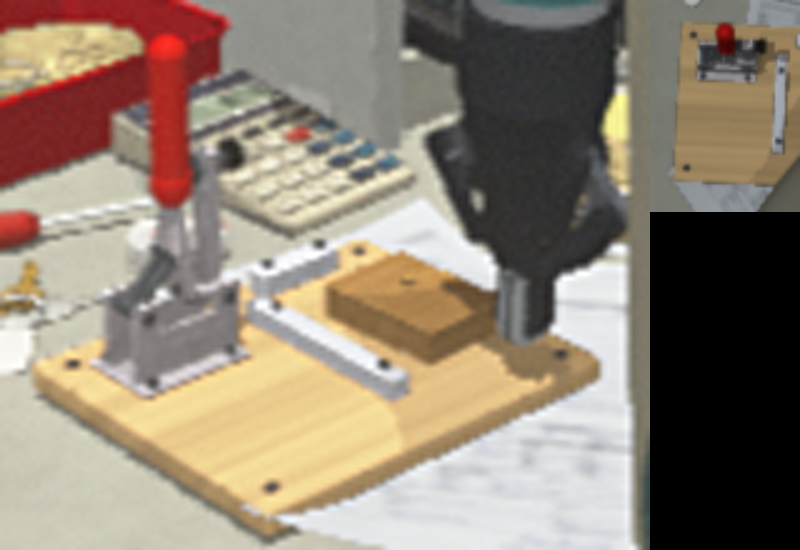

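Scene crop: fingertip bottom at about (527,340), against (511,401) predicted for the reported TCP. The tip really is 35 mm or so higher, near z 0.035. I'll feel for the board.

apply_moves(offset=[[0,0,0.1],[0,0,0.1],[0,0,0.05],[0,0,0]], turn=[0,0,0,0])

```text
clock: 5.8
position: [0.4427, -0.1508, -0.0081]
orientation: [-0.0, 0.726, 0.687, -0.0]
force: [0.1, 0.7, -0.2]
opening: 0.003
grip_force: 0.0
```

apply_moves(offset=[[0,0,0.05],[0,0,0.05],[0,0,0]], turn=[0,0,0])

```text
clock: 6.1
position: [0.4427, -0.1508, -0.0122]
orientation: [-0.0, 0.726, 0.687, -0.0]
force: [0.1, 0.4, 0.3]
opening: 0.0
grip_force: 0.0
```

apply_moves(offset=[[0,0,0.05],[0,0,0]], turn=[0,0])

```text
clock: 6.3
position: [0.4428, -0.1508, -0.0141]
orientation: [-0.0, 0.726, 0.687, -0.0]
force: [-0.2, -0.1, 0.2]
opening: 0.002
grip_force: 0.0
```

apply_moves(offset=[[0,0,0.05],[0,0,0]], turn=[0,0])

```text
clock: 6.5
position: [0.4428, -0.1508, -0.0161]
orientation: [-0.0, 0.726, 0.687, -0.0]
force: [-0.2, -0.4, 0.4]
opening: 0.002
grip_force: 0.0
```

apply_moves(offset=[[0,0,0.04],[0,0,0]], turn=[0,0])

```text
clock: 6.7
position: [0.4428, -0.1508, -0.0177]
orientation: [-0.0, 0.726, 0.687, -0.0]
force: [-0.4, 0.4, -0.1]
opening: 0.005
grip_force: 0.0
```

```bash
python3 st.py; python3 - <<'E'
from h import *
c=snap("scene","pics/s4.png"); a=c["frame"][240:300,310:370,::-1]; a=cv2.resize(a,None,fx=8,fy=8,interpolation=cv2.INTER_CUBIC)
p=get_obs()["position"];print(((proj("pics/s4.png",[np.array(p)+[0,0,h] for h in(0,.02,.04)])-[310,240]+.5)*8-.5).round().tolist())
cv2.imwrite("pics/sc4.png",a)
E
```

```text
t 6.7 fix [-74.  -62.  -17.7] yaw_f 1.5686 F [-0.4  0.4 -0.1] q [-0.47  0.22 -0.6   0.75  0.    1.16] op 0.004722282907878283
[[256.0, 419.0], [259.0, 363.0], [262.0, 306.0]]
```

View pics/sc4.png

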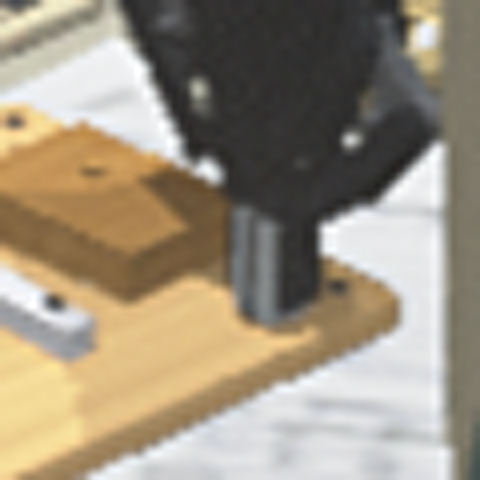

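This shows the tip just above the board, with bottom corners at about (235,310), (275,325) and (318,300) in the crop.

```bash
python3 - <<'E'
from st import *
uv=(np.array([[235,310],[275,325],[318,300],[278,303]])+.5)/8-.5+[310,240]
for z in(.019,.022,.026):
  P=onz("pics/s4.png",uv,z); print(z,P[:,:2].round(4).tolist(),((P[:,:2]-t)@R*1e3).round(1).tolist())
E
```

```text
0.019 [[0.4509, -0.1476], [0.4362, -0.1495], [0.4373, -0.1711], [0.4446, -0.1606]] [[-66.1, -58.4], [-80.7, -61.1], [-78.4, -82.5], [-71.7, -71.7]]
0.022 [[0.4474, -0.1435], [0.4328, -0.1455], [0.4339, -0.1669], [0.4412, -0.1565]] [[-69.8, -54.5], [-84.3, -57.2], [-82.1, -78.5], [-75.3, -67.7]]
0.026 [[0.4428, -0.1381], [0.4282, -0.14], [0.4294, -0.1613], [0.4366, -0.1509]] [[-74.7, -49.3], [-89.2, -52.0], [-86.9, -73.1], [-80.2, -62.4]]
```

apply_moves(offset=[[0,0,0.04],[0,0,0]], turn=[0,0])

```text
clock: 6.95
position: [0.4428, -0.1508, -0.0193]
orientation: [-0.0, 0.726, 0.687, -0.0]
force: [-0.6, 0.1, -0.2]
opening: 0.002
grip_force: 0.0
```

apply_moves(offset=[[0,0,0.04],[0,0,0]], turn=[0,0])

```text
clock: 7.15
position: [0.4431, -0.151, -0.0198]
orientation: [-0.0, 0.726, 0.687, -0.0]
force: [-2.7, 1.1, 8.7]
opening: -0.003
grip_force: 4.4
```

Contact comes at reported z −0.0196 with the board at 0.019, so true z is reported plus 39 mm. In plan, the tip is about 7 mm further to −y than reported. With these corrections I'll redo the y push.

apply_moves(offset=[[0,0,-0.6],[0,0,-0.6],[-0.7,0,0],[-0.7,0,0],[0,0.9,0],[0,0.9,0],[0,0,0],[0,0,0.5],[0,0,0.48],[0,0,0]], turn=[0,0,0,0,0,0,0,0,0,0])

```text
clock: 8.15
position: [0.5085, -0.209, -0.0146]
orientation: [-0.003, 0.726, 0.687, -0.001]
force: [-1.0, -0.1, -0.8]
opening: -0.002
grip_force: 0.0
```

```bash
python3 st.py -2 -78 -12
```

```text
t 8.2 fix [  -5.4 -116.7  -14.6] yaw_f 1.5688 F [-1.  -0.1 -0.8] q [-0.51  0.34 -0.42  0.81 -0.    1.12] op -0.0024815294042737635
offset units [ 0.97  0.08 -0.06]
```

apply_moves(offset=[[0.15,0.02,-0.04],[0.15,0.02,0],[0.15,0.02,0],[0.15,0,0],[0.15,0,0],[0.1,0,0],[0.1,0,0],[0,0,0]], turn=[0,0,0,0,0,0,0,0])

```text
clock: 8.95
position: [0.5161, -0.1723, -0.0104]
orientation: [-0.0, 0.726, 0.688, 0.0]
force: [-0.6, -0.5, -0.2]
opening: 0.002
grip_force: 0.0
```

apply_moves(offset=[[0.05,0,0],[0.05,0,0],[0,0,0]], turn=[0,0,0])

```text
clock: 9.25
position: [0.5164, -0.1687, -0.0104]
orientation: [-0.0, 0.726, 0.687, 0.0]
force: [-0.1, 0.1, 0.9]
opening: -0.001
grip_force: 0.0
```

```bash
cat > blk.py <<'E'
import sys; from st import *
o=sys.argv[1]; c=snap("scene",o); f=cv2.cvtColor(c["frame"],cv2.COLOR_RGB2HSV)
r=cv2.cvtColor(cv2.imread("pics/scene0.png"),cv2.COLOR_BGR2HSV)
uv=(np.array([[413,280]])+.5)/5-.5+[240,205]; print("ref block hsv",r[261,322],r[268,325],"board",r[275,300])
E
python3 blk.py pics/s5.png; python3 st.py
```

```text
ref block hsv [ 17 127 143] [ 17 139 198] board [ 15  74 213]
t 9.3 fix [  0.4 -76.1 -10.4] yaw_f 1.5687 F [-0.2 -0.2 -0.4] q [-0.44  0.32 -0.44  0.81  0.    1.19] op -0.0007770435112297863
```

apply_moves(offset=[[0.05,0,0],[0.05,0,0],[0,0,0]], turn=[0,0,0])

```text
clock: 9.6
position: [0.5168, -0.1664, -0.01]
orientation: [0.001, 0.726, 0.687, -0.001]
force: [-0.3, -4.6, 0.1]
opening: 0.0
grip_force: 2.5
```

apply_moves(offset=[[0.04,0,0],[0,0,0]], turn=[0,0])

```text
clock: 9.8
position: [0.5168, -0.1664, -0.0098]
orientation: [0.002, 0.727, 0.687, -0.003]
force: [-2.7, -7.7, 0.7]
opening: 0.004
grip_force: 4.3
```

apply_moves(offset=[[0.04,0,0],[0,0,0]], turn=[0,0])

```text
clock: 10.0
position: [0.5168, -0.1665, -0.0095]
orientation: [0.003, 0.727, 0.687, -0.004]
force: [-3.3, -12.1, 0.4]
opening: -0.003
grip_force: 6.0
```

Fence contact at 12 N. Backing off and going round to the near end face.

apply_moves(offset=[[-0.2,0,0],[-0.2,0,0],[0,0,-0.6],[0,0,-0.5],[0,-0.9,0],[0,-0.9,0],[0.6,0,0],[0.5,0,0],[0,0,0]], turn=[0,0,0,0,0,0,0,0,0])

```text
clock: 10.9
position: [0.4454, -0.1276, 0.0333]
orientation: [-0.001, 0.726, 0.688, 0.001]
force: [0.7, -0.3, 0.6]
opening: -0.002
grip_force: 0.0
```

```bash
python3 st.py -72 -36 -10
```

```text
t 10.9 fix [-72.7 -38.7  33.3] yaw_f 1.5708 F [ 0.7 -0.3  0.6] q [-0.42  0.14 -0.56  0.87  0.    1.2 ] op -0.002303552848709715
offset units [0.07 0.02 1.08]
```

apply_moves(offset=[[0,0,0.54],[0,0,0.54],[0,0,0],[0,0.14,0],[0,0.14,0],[0,0.14,0],[0,0.14,0],[0,0.14,0],[0,0.14,0],[0,0.14,0],[0,0.14,0],[0,0,0]], turn=[0,0,0,0,0,0,0,0,0,0,0,0])

```text
clock: 12.1
position: [0.4901, -0.1327, -0.0088]
orientation: [-0.001, 0.726, 0.687, -0.002]
force: [-5.8, 0.1, 7.4]
opening: -0.0
grip_force: 4.1
```

apply_moves(offset=[[0,0.05,0],[0,0.05,0],[0,0.05,0],[0,0,0]], turn=[0,0,0,0])

```text
clock: 12.5
position: [0.4947, -0.1329, -0.0088]
orientation: [-0.001, 0.726, 0.687, -0.002]
force: [-7.9, -0.7, 10.0]
opening: -0.002
grip_force: 5.7
```

```bash
python3 st.py
```

```text
t 12.5 fix [-23.2 -41.4  -8.8] yaw_f 1.5682 F [-7.9 -0.7 10. ] q [-0.39  0.28 -0.5   0.8  -0.    1.24] op -0.002006631545104961
```

There is an unexpected upward force of about 10 N, so I'll look.

```bash
python3 - <<'E'
from h import *
c=snap("scene","pics/s6.png"); a=c["frame"][235:305,275:365,::-1]; a=cv2.resize(a,None,fx=8,fy=8,interpolation=cv2.INTER_CUBIC)
cv2.imwrite("pics/sc6.png",a)
E
```

```text
(no output)
```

View pics/sc6.png

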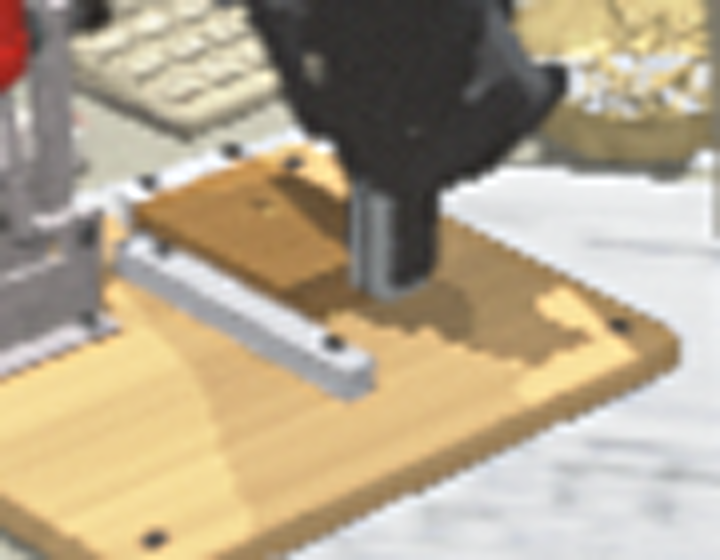

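The picture shows the block close to the end stop, with the finger at its near face, tip bottom near (390,290). I'll work out where that is, using code for the block edges too.

```bash
python3 - <<'E'
from st import *
def fx(uv,z):
  uv=(np.array(uv)+.5)/8-.5+[275,235]; P=onz("pics/s6.png",uv,z); return ((P[:,:2]-t)@R*1e3).round(1).tolist()
for z in(.019,.03,.038): print("tip L,bottom,R",z,fx([[350,285],[385,300],[435,280]],z))
print("block top: far-left, near-left, where finger",fx([[135,212],[278,282],[350,250]],.038),"near-left bottom",fx([[318,322]],.019))
P=np.array([[65,-10,38],[-9,-10,38],[-9,-66,38],[65,-66,38],[-9,-10,31],[55,-10,31],[-55,-10,31],[-55,2,31]])/1e3
W=np.c_[P[:,:2]@R.T+t,P[:,2]]; print("ideal seated fl,nl,nr,fr + fence",((proj("pics/s6.png",W)-[275,235]+.5)*8-.5).round().tolist())
E
```

```text
tip L,bottom,R 0.019 [[-2.4, -48.4], [-16.8, -50.0], [-17.5, -71.3]]
tip L,bottom,R 0.03 [[-17.1, -34.3], [-31.2, -35.9], [-31.9, -56.7]]
tip L,bottom,R 0.038 [[-27.8, -24.0], [-41.7, -25.6], [-42.4, -46.2]]
block top: far-left, near-left, where finger [[52.0, -5.2], [-12.0, -8.5], [-11.0, -39.7]] near-left bottom [[-13.6, -24.3]]
ideal seated fl,nl,nr,fr + fence [[120.0, 193.0], [275.0, 277.0], [406.0, 222.0], [251.0, 143.0], [275.0, 297.0], [140.0, 224.0], [377.0, 353.0], [348.0, 366.0]]
```

apply_moves(offset=[[0,0.03,-0.04],[0,0,0]], turn=[0,0])

```text
clock: 12.75
position: [0.4994, -0.1329, -0.0074]
orientation: [0.001, 0.726, 0.687, 0.0]
force: [-1.6, 0.3, 2.6]
opening: -0.002
grip_force: 1.1
```

apply_moves(offset=[[0,0.05,0],[0,0,0]], turn=[0,0])

```text
clock: 12.95
position: [0.4995, -0.1329, -0.0076]
orientation: [-0.001, 0.726, 0.687, -0.001]
force: [-5.4, -0.1, 7.2]
opening: -0.001
grip_force: 3.8
```

apply_moves(offset=[[0,0.05,0],[0,0,0]], turn=[0,0])

```text
clock: 13.15
position: [0.4995, -0.1329, -0.0076]
orientation: [-0.002, 0.726, 0.687, -0.002]
force: [-8.4, -0.5, 11.0]
opening: -0.002
grip_force: 5.8
```

apply_moves(offset=[[0,0.06,-0.03],[0,0.06,-0.03],[0,0,0]], turn=[0,0,0])

```text
clock: 13.45
position: [0.5037, -0.1327, -0.0067]
orientation: [-0.003, 0.726, 0.687, -0.003]
force: [-7.1, -0.6, 3.0]
opening: -0.001
grip_force: 3.4
```

```bash
python3 st.py
```

```text
t 13.4 fix [-14.2 -40.7  -6.7] yaw_f 1.5686 F [-7.1 -0.6  3. ] q [-0.38  0.29 -0.48  0.81 -0.    1.25] op -0.0012774090984862098
```

Raising the tip freed it, and it moved about 4 mm more. I'll do a second y push nearer the block's centre, then retreat and measure.

apply_moves(offset=[[0,-0.35,0],[0,0,-0.7],[0,0,-0.7],[-0.7,0,0],[-0.7,0,0],[-0.7,0.5,0],[0,0.7,0],[0,0,0]], turn=[0,0,0,0,0,0,0,0])

```text
clock: 14.25
position: [0.541, -0.2212, 0.0514]
orientation: [0.003, 0.726, 0.687, 0.002]
force: [0.2, 0.1, 0.2]
opening: 0.005
grip_force: 0.0
```

```bash
python3 st.py 26 -76 -8; cat > seg.py <<'E'
import sys; from st import *
def seg(n,o):
    c=snap(n,o); x0,x1,y0,y1=(325,385,195,265) if n=="top" else (300,350,245,285)
    a=cv2.cvtColor(c["frame"],cv2.COLOR_RGB2HSV)[y0:y1,x0:x1]; S=8; a=cv2.resize(a,None,fx=S,fy=S,interpolation=cv2.INTER_LINEAR)
    m=((a[...,1]>110)&(a[...,0]>8)&(a[...,0]<25)&(a[...,2]>(60 if n=="top" else 60))).astype(np.uint8)
    m=cv2.morphologyEx(m,cv2.MORPH_OPEN,np.ones((9,9))); m=cv2.morphologyEx(m,cv2.MORPH_CLOSE,np.ones((33,33)))
    cs=max(cv2.findContours(m,0,1)[0],key=cv2.contourArea); uv=(cs.reshape(-1,2)+.5)/S-.5+[x0,y0]
    P=onz(n and o,uv,.038); f=((P[:,:2]-t)@R*1e3).astype(np.float32); r=cv2.minAreaRect(f)
    print(n,"centre",np.round(r[0],1),"size",np.round(r[1],1),"ang",round(r[2],1),"x",f[:,0].min().round(1),f[:,0].max().round(1),"y",f[:,1].min().round(1),f[:,1].max().round(1))
if __name__=="__main__":
    import h
    r=cv2.imread("pics/top0.png"); a=cv2.cvtColor(r,cv2.COLOR_BGR2HSV); print("top block",a[218,355],a[210,352],"board",a[235,320],a[220,378-12])
    seg("top",sys.argv[1])
E
python3 seg.py pics/t7.png
```

```text
t 14.2 fix [  27.7 -127.1   51.4] yaw_f 1.5682 F [0.2 0.1 0.2] q [-0.5   0.31 -0.3   0.96  0.    1.13] op 0.004558374471644789
offset units [ 1.28 -0.06  1.48]
top block [ 17 139 117] [ 17 138 118] board [ 18 103 166] [ 17 144 110]
top centre [ 24.9 -38.9] size [72.2 57.8] ang 2.7 x -11.7 62.4 y -67.0 -8.3
```

Top segmentation puts the block at about (25,−39), turned 2.7°, so it is nearly seated. Now the y push at its centre.

apply_moves(offset=[[0,0,0.7],[0,0,0.7],[0,0,0],[0.2,0,0],[0.2,0,0],[0.2,0,0],[0.2,0,0],[0.2,0,0],[0.15,0,0],[0.05,0,0],[0,0,0]], turn=[0,0,0,0,0,0,0,0,0,0,0])

```text
clock: 15.4
position: [0.5392, -0.1707, -0.0055]
orientation: [0.0, 0.726, 0.688, -0.0]
force: [0.3, 0.9, -1.4]
opening: -0.005
grip_force: 0.0
```

apply_moves(offset=[[0.05,0,0],[0.05,0,0],[0,0,0]], turn=[0,0,0])

```text
clock: 15.7
position: [0.5394, -0.1675, -0.0055]
orientation: [0.0, 0.726, 0.687, -0.0]
force: [0.5, -0.8, 0.2]
opening: 0.002
grip_force: 0.6
```

```bash
python3 st.py 26 -76 -8
```

```text
t 15.7 fix [ 23.3 -73.6  -5.5] yaw_f 1.5683 F [ 0.5 -0.8  0.2] q [-0.42  0.35 -0.39  0.84 -0.    1.21] op 0.0024276632957502455
offset units [-0.06  0.07  0.06]
```

apply_moves(offset=[[0.05,0,0],[0.05,0,0],[0,0,0]], turn=[0,0,0])

```text
clock: 16.0
position: [0.5395, -0.1675, -0.0048]
orientation: [0.003, 0.727, 0.687, -0.004]
force: [-1.5, -10.8, 1.2]
opening: 0.002
grip_force: 5.1
```

apply_moves(offset=[[0.05,0,0],[0.05,0,0],[0,0,0]], turn=[0,0,0])

```text
clock: 16.3
position: [0.5396, -0.1675, -0.0041]
orientation: [0.006, 0.728, 0.686, -0.007]
force: [-6.0, -18.5, 2.7]
opening: -0.002
grip_force: 9.2
```

```bash
python3 st.py 26 -76 -8
```

```text
t 16.3 fix [ 23.5 -73.5  -4.1] yaw_f 1.5647 F [ -6.  -18.5   2.7] q [-0.41  0.35 -0.39  0.83 -0.02  1.22] op -0.0022620798235600836
offset units [-0.06  0.06  0.1 ]
```

It is firm against the fence. Now the final x push on the near face.

apply_moves(offset=[[-0.3,0,0],[-0.2,0,0],[0,0,-0.7],[0,0,-0.6],[0,-0.9,0],[0,-0.9,0],[0.6,0,0],[0.5,0,0],[0,0,0]], turn=[0,0,0,0,0,0,0,0,0])

```text
clock: 17.2
position: [0.4682, -0.1289, 0.0462]
orientation: [-0.001, 0.726, 0.688, 0.0]
force: [0.0, -0.1, 0.0]
opening: -0.0
grip_force: 0.0
```

```bash
python3 st.py -35 -36 -3; python3 seg.py pics/t8.png | tail -1
```

```text
t 17.2 fix [-49.8 -38.8  46.2] yaw_f 1.5708 F [ 0.  -0.1  0. ] q [-0.4   0.16 -0.51  0.9   0.    1.22] op -0.0003037794641036743
offset units [0.07 0.37 1.23]
top centre [ 54.5 -13. ] size [10.8  8.3] ang 2.7 x 49.0 60.1 y -17.0 -8.7
```

apply_moves(offset=[[0,0,0.64],[0,0,0.64],[0,0.2,0],[0,0.2,0],[0,0.2,0],[0,0.1,0],[0,0.1,0],[0,0,0]], turn=[0,0,0,0,0,0,0,0])

```text
clock: 18.05
position: [0.5026, -0.1332, -0.004]
orientation: [0.001, 0.726, 0.687, 0.0]
force: [-0.3, 0.6, -1.0]
opening: 0.002
grip_force: 0.0
```

apply_moves(offset=[[0,0.05,0],[0,0.05,0],[0,0,0]], turn=[0,0,0])

```text
clock: 18.35
position: [0.5037, -0.1328, -0.005]
orientation: [-0.001, 0.726, 0.687, -0.001]
force: [-2.8, -0.2, 1.6]
opening: 0.004
grip_force: 1.6
```

```bash
python3 st.py -13 -36 -3
```

```text
t 18.4 fix [-14.1 -40.8  -5. ] yaw_f 1.5686 F [-2.8 -0.2  1.6] q [-0.38  0.28 -0.48  0.81 -0.    1.24] op 0.003955213315975234
offset units [ 0.12  0.03 -0.05]
```

apply_moves(offset=[[0,0.05,0],[0,0.05,0],[0,0,0]], turn=[0,0,0])

```text
clock: 18.65
position: [0.5037, -0.1327, -0.0055]
orientation: [-0.004, 0.726, 0.687, -0.004]
force: [-11.4, -0.2, 8.9]
opening: -0.0
grip_force: 5.5
```

apply_moves(offset=[[0,0.05,-0.03],[0,0.05,-0.03],[0,0,0]], turn=[0,0,0])

```text
clock: 18.95
position: [0.5034, -0.1325, -0.0052]
orientation: [-0.006, 0.727, 0.687, -0.006]
force: [-12.8, -2.2, 1.0]
opening: -0.002
grip_force: 6.7
```

```bash
python3 st.py -13 -36 -3
```

```text
t 18.9 fix [-14.5 -40.5  -5.2] yaw_f 1.5675 F [-12.8  -2.2   1. ] q [-0.38  0.29 -0.47  0.83 -0.01  1.25] op -0.0015583366389324731
offset units [ 0.11  0.04 -0.06]
```

The block meets a hard stop at 12.8 N in x. Retreating to measure.

apply_moves(offset=[[0,-0.4,0],[0,0,-0.9],[0,0,-0.9],[-0.8,0,-0.6],[-0.8,0,-0.6],[-0.8,0.6,-0.5],[-0.4,0.8,0],[0,0,0]], turn=[0,0,0,0,0,0,0,0])

```text
clock: 19.75
position: [0.552, -0.2515, 0.1391]
orientation: [0.004, 0.727, 0.687, 0.001]
force: [0.0, 0.7, -0.5]
opening: 0.002
grip_force: 0.0
```

```bash
python3 st.py 46 15 125; python3 seg.py pics/t9.png | tail -1; python3 - <<'E'
from st import *
# edges: sample top image along lines for gap check; project ideal seated block corners & scene segmentation
import seg; seg.seg("scene","pics/s9.png")
# tip in scene: dark/grey vs predicted
p=np.array(get_obs()["position"]); print(proj("pics/s9.png",[p,p+[0,0,.04]]).round(1).tolist())
E
```

```text
t 19.8 fix [  40.4 -156.8  139.1] yaw_f 1.5669 F [ 0.   0.7 -0.5] q [-0.53  0.27 -0.15  1.14  0.    1.09] op 0.0024878027219266416
offset units [4.3  0.12 0.34]
top centre [ 24.4 -39.2] size [73.2 57.8] ang 2.7 x -11.4 62.4 y -67.2 -8.7
scene centre [ 12.1 -34.4] size [97.4 69. ] ang 4.4 x -38.0 61.4 y -68.5 0.3
[[338.9, 212.6], [339.5, 198.2]]
```

```bash
python3 - <<'E'
from st import *
im=cv2.imread("pics/t9.png"); 
def px(x,y,z): return proj("pics/t9.png",np.c_[np.array([[x,y]])/1e3@R.T+t,z/1e3])[0]
g=im.astype(np.float32)
def line(p0,p1,z,n=11):
    P=[np.array(p0)+(np.array(p1)-p0)*k/(n-1) for k in range(n)]
    out=[]
    for p in P:
        u=px(*p,z).astype(np.float32); out.append(cv2.getRectSubPix(g,(1,1),tuple(map(float,u)))[0,0])
    o=np.array(out); return [f"{int(a[2])}/{int(a[2]-a[0])}" for a in o]  # R / R-B
print("across fence y=4..-26 step 3")
for x in(-5,5,15,25,35,45,52): print(x,line((x,4),(x,-26),34))
print("across end stop x=76..46 step 3")
for y in(-25,-35,-45,-55,-62): print(y,line((76,y),(46,y),34))
print("near edge x=5..-25"); 
for y in(-15,-35,-60): print(y,line((5,y),(-25,y),36))
print("right edge y=-52..-82")
for x in(-5,25,55): print(x,line((x,-52),(x,-82),36))
E
```

```text
across fence y=4..-26 step 3
-5 ['127/33', '146/-4', '158/-13', '159/-12', '155/-11', '99/36', '105/60', '110/61', '116/63', '119/65', '119/65']
5 ['126/34', '154/-7', '160/-12', '159/-12', '146/-4', '100/40', '114/65', '116/63', '115/63', '114/62', '113/61']
15 ['155/48', '162/-10', '158/-12', '156/-12', '131/0', '94/38', '108/63', '110/63', '109/62', '110/62', '109/62']
25 ['143/37', '151/-11', '158/-13', '156/-12', '120/-1', '98/39', '111/63', '112/62', '110/61', '111/61', '110/61']
35 ['146/37', '135/-1', '103/-9', '96/-9', '101/-2', '109/43', '111/61', '112/62', '111/61', '111/61', '111/61']
45 ['141/34', '146/-3', '156/-13', '154/-12', '127/-4', '113/48', '109/63', '109/61', '109/61', '109/61', '109/61']
52 ['94/26', '103/0', '109/-9', '103/-6', '103/5', '126/60', '118/64', '118/63', '118/64', '118/64', '118/64']
across end stop x=76..46 step 3
-25 ['136/-11', '105/-10', '126/-8', '137/7', '114/42', '106/60', '111/62', '120/64', '119/64', '110/62', '108/61']
-35 ['164/-12', '166/-13', '163/-12', '142/0', '115/40', '107/60', '111/62', '121/64', '118/63', '110/62', '109/62']
-45 
[... 354 characters left out ...]
 x=5..-25
-15 ['115/64', '114/64', '112/63', '110/62', '95/53', '91/44', '139/57', '148/61', '143/59', '143/58', '147/60']
-35 ['113/62', '112/61', '111/61', '110/60', '95/51', '83/37', '126/50', '128/51', '125/50', '126/50', '128/51']
-60 ['100/55', '98/55', '98/54', '93/52', '82/45', '88/41', '117/47', '128/50', '125/51', '127/51', '131/52']
right edge y=-52..-82
-5 ['95/52', '93/52', '91/51', '91/51', '86/44', '84/36', '117/46', '136/54', '136/54', '136/54', '135/54']
25 ['112/61', '111/61', '103/57', '98/55', '102/56', '85/35', '124/48', '125/50', '124/50', '125/50', '125/50']
55 ['117/63', '115/61', '116/62', '115/63', '104/54', '95/41', '130/52', '152/61', '142/57', '136/55', '135/55']
```

No bright board shows between the fence or end stop and the block, along their full lengths, and the near and right edges are at −8.5 and −66. The block is seated. Next, the lever, approaching above the upright bar.

apply_moves(offset=[[0.8,0.1,0],[0.8,0.1,0],[0.8,0,0],[0.8,0,0],[0.7,0,0],[0.5,0,0],[0,0,0.4],[0,0,0]], turn=[0,0,0,0,0,0,0,0])

```text
clock: 20.65
position: [0.5615, -0.0702, 0.1194]
orientation: [-0.002, 0.726, 0.688, -0.001]
force: [-0.5, 0.4, 0.6]
opening: 0.002
grip_force: 0.0
```

```bash
python3 st.py 48 30 122; cat > lev.py <<'E'
import sys; from st import *
def lev(o):
    L=[]
    for n,(x0,x1,y0,y1) in(("top",(270,345,185,225)),("scene",(220,310,205,300))):
        c=snap(n,o+n+".png"); a=cv2.cvtColor(c["frame"],cv2.COLOR_RGB2HSV)[y0:y1,x0:x1]
        m=(((a[...,0]<6)|(a[...,0]>174))&(a[...,1]>170)&(a[...,2]>60)).astype(np.uint8)
        k,lb,s,ce=cv2.connectedComponentsWithStats(m)
        for i in range(1,k):
            if s[i,4]>12: print(n,"bbox",s[i,0]+x0,s[i,1]+y0,s[i,2:].tolist(),"c",(ce[i]+[x0,y0]).round(1))
lev(sys.argv[1])
p=np.array(get_obs()["position"])
for n in("top","scene"): print(n,"tip pred",proj(sys.argv[1]+n+".png",p+[0,0,.038]).round(1).tolist())
E
python3 lev.py pics/l1
```

```text
t 20.6 fix [ 40.2  24.7 119.4] yaw_f 1.5707 F [-0.5  0.4  0.6] q [-0.24  0.23 -0.25  1.1   0.    1.38] op 0.0020868611966636413
offset units [ 0.13  0.19 -0.06]
scene bbox 220 205 [61, 44, 1612] c [246.7 223.9]
scene bbox 220 248 [27, 10, 127] c [233.1 252. ]
top tip pred [[328.0, 191.7]]
scene tip pred [[285.1, 221.0]]
```

apply_moves(offset=[[0,0.18,0],[0.2,0,0],[0.2,0,0],[0.2,0,0],[0.2,0,0],[0.2,0,0],[0,0,0]], turn=[0,0,0,0,0,0,0])

```text
clock: 21.45
position: [0.574, -0.0313, 0.1217]
orientation: [-0.0, 0.726, 0.688, 0.0]
force: [-0.8, -0.6, 0.5]
opening: -0.003
grip_force: 0.0
```

```bash
python3 st.py; python3 lev.py pics/l2
```

```text
t 21.4 fix [ 50.6  64.3 121.7] yaw_f 1.5702 F [-0.8 -0.6  0.5] q [-0.17  0.24 -0.23  1.1   0.    1.46] op -0.0029555191400834615
scene bbox 220 205 [54, 44, 1361] c [241.3 225.9]
scene bbox 277 208 [8, 13, 63] c [280.1 213.6]
scene bbox 220 248 [27, 10, 130] c [233.2 252. ]
top tip pred [[312.2, 187.6]]
scene tip pred [[269.7, 224.0]]
```

apply_moves(offset=[[0.2,-0.05,0.05],[0.2,-0.05,0],[0.2,0,0],[0.2,0,0.1],[0.2,0,0.1],[0.2,0,0.1],[0,0,0]], turn=[0,0,0,0,0,0,0])

```text
clock: 22.25
position: [0.5719, 0.0168, 0.1067]
orientation: [-0.001, 0.726, 0.688, -0.0]
force: [-0.3, -0.5, -0.1]
opening: -0.002
grip_force: 0.0
```

```bash
python3 st.py; cat > lv.py <<'E'
import sys; from st import *
o=sys.argv[1]; c=snap("scene",o); f=cv2.cvtColor(c["frame"],cv2.COLOR_RGB2HSV)
def W(p): p=np.atleast_2d(p)/1e3; return np.c_[p[:,:2]@R.T+t,p[:,2]]
ends={"open":(46,56,182),"a":(46,117,169),"b":(46,136,146),"meet":(46,149,101),"lock":(46,151,57)}
for k,p in ends.items():
    u=proj(o,W(p))[0].round().astype(int); print(k,u,[f[u[1]+d,u[0]].tolist() for d in(-2,2)],end=" ")
a=f[195:300,180:300]; m=((a[...,0]<6)|(a[...,0]>174))&(a[...,1]>170)&(a[...,2]>60)
r=cv2.cvtColor(cv2.imread("pics/scene0.png"),cv2.COLOR_BGR2HSV)[195:300,180:300]; m0=((r[...,0]<6)|(r[...,0]>174))&(r[...,1]>170)&(r[...,2]>60)
n=m&~m0; k,lb,s,ce=cv2.connectedComponentsWithStats(n.astype(np.uint8)); print()
for i in range(1,k):
    if s[i,4]>5: print("new red",s[i,0]+180,s[i,1]+195,s[i,2:].tolist())
p=np.array(get_obs()["position"]); print("tip",proj(o,p+[0,0,.038]).round(1))
E
python3 lv.py pics/l3.png
```

```text
t 22.2 fix [ 46.  112.2 106.7] yaw_f 1.5701 F [-0.3 -0.5 -0.1] q [-0.08  0.24 -0.26  1.07  0.    1.54] op -0.0018432583168679882
open [273 215] [[179, 205, 153], [0, 187, 124]] a [252 227] [[90, 6, 121], [105, 9, 120]] b [246 238] [[2, 223, 225], [1, 203, 205]] meet [242 258] [[27, 23, 211], [30, 20, 206]] lock [242 275] [[25, 6, 249], [30, 8, 242]] 
new red 242 238 [27, 15, 164]
tip [[254.2 235.6]]
```

The lever is at about the "b" position, with its end near scene (246,240), and it is following the finger.

apply_moves(offset=[[0.15,0,0.2],[0.15,0,0.2],[0.15,0,0.2],[0.1,0,0.2],[0.08,0,0.2],[0,0,0]], turn=[0,0,0,0,0,0])

```text
clock: 22.9
position: [0.5731, 0.041, 0.0662]
orientation: [-0.001, 0.726, 0.688, -0.001]
force: [-0.5, -0.1, 0.5]
opening: 0.001
grip_force: 0.3
```

```bash
python3 st.py; python3 lv.py pics/l4.png
```

```text
t 22.9 fix [ 45.9 136.4  66.2] yaw_f 1.5691 F [-0.5 -0.1  0.5] q [-0.04  0.29 -0.3   0.99  0.    1.58] op 0.0005932157898347923
open [273 215] [[179, 201, 157], [1, 186, 122]] a [252 227] [[170, 15, 50], [10, 16, 48]] b [246 238] [[15, 10, 52], [18, 25, 52]] meet [242 258] [[2, 211, 233], [2, 209, 215]] lock [242 275] [[24, 5, 249], [30, 4, 254]] 
new red 238 255 [31, 8, 184]
tip [[246.1 254.4]]
```

The lever is at the foot-contact point. Pressing it down through the dead point.

apply_moves(offset=[[0,0,0.12],[0,0,0.12],[0,0,0.12],[0,0,0.12],[0,0,0.12],[0,0,0.12],[0,0,0]], turn=[0,0,0,0,0,0,0])

```text
clock: 23.65
position: [0.5729, 0.0404, 0.0377]
orientation: [-0.001, 0.726, 0.687, -0.001]
force: [-0.6, 0.6, -0.1]
opening: 0.002
grip_force: 0.0
```

```bash
python3 st.py; python3 lv.py pics/l5.png
```

```text
t 23.6 fix [ 45.8 135.8  37.7] yaw_f 1.5685 F [-0.6  0.6 -0.1] q [-0.04  0.32 -0.32  0.93 -0.    1.58] op 0.0016893033881326459
open [273 215] [[0, 201, 156], [0, 183, 124]] a [252 227] [[120, 4, 60], [60, 5, 52]] b [246 238] [[170, 15, 51], [165, 28, 54]] meet [242 258] [[27, 14, 161], [30, 16, 172]] lock [242 275] [[2, 220, 231], [2, 204, 211]] 
new red 239 262 [30, 18, 200]
tip [[246.6 265.4]]
```

The grip is at the lock pixel with no force on the tool, so it has snapped over. Retreating upward and checking that it stays.

apply_moves(offset=[[0,0,-0.5],[0,0,-0.8],[0,0,-0.8],[0,0,-0.8],[0,0,0],[0,0,0],[0,0,0]], turn=[0,0,0,0,0,0,0])

```text
clock: 24.4
position: [0.5732, 0.0405, 0.1538]
orientation: [-0.001, 0.726, 0.687, -0.001]
force: [-0.3, -0.2, -0.6]
opening: -0.001
grip_force: 0.0
```

```bash
python3 st.py; python3 lv.py pics/l6.png; python3 - <<'E'
from st import *
o="pics/l6.png"; a=cv2.imread(o); b=cv2.imread("pics/s9.png")
P=np.array([[-9,-10,38],[-9,-66,38],[65,-66,38],[65,-10,38]])/1e3; u=proj(o,np.c_[P[:,:2]@R.T+t,P[:,2]]).round().astype(int)
d=cv2.absdiff(a,b).max(2); m=np.zeros(d.shape,np.uint8); cv2.fillConvexPoly(m,u,1)
# near-end strip of the block, away from clamp foot
x,y=u[:2].mean(0).astype(int); print("block near edge diff",d[y-4:y+12,x-10:x+10].mean(),"whole top",d[m>0].mean())
E
```

```text
t 24.4 fix [ 46.  136.  153.8] yaw_f 1.5686 F [-0.3 -0.2 -0.6] q [-0.04  0.21 -0.19  1.17 -0.    1.58] op -0.0013066995365684647
open [273 215] [[0, 204, 156], [0, 181, 127]] a [252 227] [[0, 184, 125], [0, 184, 126]] b [246 238] [[1, 192, 126], [17, 37, 132]] meet [242 258] [[27, 24, 213], [30, 21, 208]] lock [242 275] [[2, 218, 233], [2, 209, 211]] 
new red 239 262 [30, 18, 200]
tip [[245.  219.7]]
block near edge diff 36.403125 whole top 60.12765957446808
```

The lever stays locked. One last line-scan to confirm the block stayed seated under the clamp.

```bash
python3 - <<'E'
from st import *
snap("top","pics/t10.png")
for o in("pics/t10.png","pics/s9.png","pics/l6.png"):
    g=cv2.imread(o).astype(np.float32); print(o)
    def line(p0,p1,z,n=11):
        P=np.linspace(p0,p1,n)/1e3; u=proj(o,np.c_[P@R.T+t,np.full(n,z/1e3)])
        return [f"{int(a[2])}/{int(a[2]-a[0])}" for a in (cv2.getRectSubPix(g,(1,1),tuple(map(float,q)))[0,0] for q in u)]
    for y in(-20,-50): print(" near",y,line((5,y),(-25,y),37))
    for x in(0,30): print(" right",x,line((x,-52),(x,-82),37))
E
```

```text
pics/t10.png
 near -20 ['76/40', '74/40', '73/41', '75/41', '74/40', '68/33', '93/37', '97/39', '94/37', '93/38', '98/40']
 near -50 ['76/41', '74/41', '74/41', '74/41', '68/36', '69/32', '91/37', '97/38', '95/38', '96/38', '100/40']
 right 0 ['74/41', '74/42', '75/42', '76/40', '79/40', '94/40', '102/41', '102/41', '101/40', '101/40', '101/41']
 right 30 ['76/41', '76/42', '76/41', '76/43', '81/42', '91/37', '92/37', '94/38', '116/47', '143/57', '144/57']
pics/s9.png
 near -20 ['197/107', '198/109', '198/109', '199/108', '197/106', '165/85', '128/62', '116/57', '117/56', '120/57', '121/57']
 near -50 ['174/93', '176/92', '174/92', '175/93', '172/89', '151/76', '125/58', '114/53', '113/53', '144/65', '204/86']
 right 0 ['173/92', '173/92', '172/92', '174/91', '189/89', '205/89', '212/88', '215/94', '220/93', '217/78', '217/31']
 right 30 ['200/109', '199/106', '200/108', '204/108', '209/101', '217/94', '225/93', '223/95', '224/94', '220/76', '222/28']
pics/l6.png
 near -20 ['138/67', '139/69', '139/68', '139/68', '139/67', '133/62', '123/59', '118/56', '118/55', '121/56', '124/57']
 near -50 ['139/67', '138/66', '137/67', '138/69', '139/66', '134/63', '124/57', '116/53', '114/53', '130/57', '163/65']
 right 0 ['137/67', '136/66', '136/66', '147/70', '193/86', '231/96', '243/94', '242/95', '243/90', '240/76', '233/31']
 right 30 ['139/67', '137/67', '137/67', '150/73', '197/89', '236/94', '251/91', '249/93', '247/92', '244/75', '238/29']
```

Edges are unchanged in both views, so I'm handing in.

```bash
python3 -c "
from station import finish_job; print(finish_job())"
```

```text
the job is handed in; nothing more can be done
None
```

I handed the job in at about 25 s with the block seated against the fence and end stop and the lever locked over it. That comes from camera and force checks, because the hand-in returned no verdict and I didn't measure the foot's pressing force.

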